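Ready the gauging bench for the next batch of prints

ROBOT

A 7-joint arm with a two-finger parallel gripper is mounted at the origin on the work surface. World frame = base frame: x ahead of the robot, y to its left, z up, the work surface at z = 0. Lengths are in m, angles in rad, forces in N, time in s.
With the tool pointing down it reaches from about 0.425 to 0.925 m from the base axis. Payload 6.8 kg.
Tool frame: the origin (TCP) lies between the finger pads, 19 mm behind the fingertips; this is the grasp point; z points along the fingers, y is the line along which they close (so a half turn about z gives the same grasp; the last joint's range is limited). The gripper opens to 85 mm and grips with 20 to 120 N. Pads are 22 mm wide; open, the fingers measure 114 mm over their backs; the gripper's body (76 mm by 85 mm) begins 54 mm behind the grasp point. The pads swing forward as they close: fully open they stand 13 mm farther back than shut.
Start: joints at [-1.339, 0.477, 0.022, 1.555, -0.011, 1.109, -0.083], TCP at [0.225, 0.636, 0.25] pointing down, gripper open.
Joint ranges: [-2.96, 2.96], [-0.34, 2.1], [-1.41, 1.46], [0.24, 2.44], [-1.37, 4.51], [0.17, 1.92], [-2.96, 2.96]. Speed limits (rad/s): [2.39, 2.39, 3.14, 3.14, 3.14, 3.14, 3.14].

INTERFACE

Orientations are given as a unit quaternion [w, x, y, z].
In Python, from station import bot gives the robot as it stands. The module is installed in compiled form; this text tells all that it offers.
- The arm moves only by the tool step_arm, never from a script. Its argument "increments" is a list that holds one entry, the list of rows, each a list of 7 numbers: the opening, from -1 (shut) to 1 (fully open), then the shift along the tool's x, y, z in mm, then the turn, a rotation vector about the tool's x, y, z in degrees. In form: [[[grip, x, y, z, ax, ay, az], ...]]. A call has 1 to 10 rows; each row is the pose to reach, as a shift and turn from the pose commanded when the call began, along the tool's axes at that moment; what a row does not reach only later rows make up. A row lasts 1/12 s, in which the tool goes at most 41.7 mm and 7.16 degrees, less where a joint would pass 70% of its speed; a pose out of reach is approached as far as the arm can. A call with a gripper value outside its range is refused whole. The fingers move at their own pace and stop on an object; "force" is the grip in N (left out, the last holds). Time passes only in rows, so rows that repeat a pose let the fingers close. It gives the time, the measured TCP pose, the force, the opening and the grip force at its end, in the units of the state.
- bot.get_obs(): the state, without advancing time (a new reading comes with each control period).
- bot.read_camera(name): name is "scene" or "top" or "wrist"; returns a dict with "image" (480x640x3 uint8, red, green, blue), "camera_matrix" (3x3 intrinsics, pixels), "R" (3x3) and "t" (3): a world point X has camera coordinates R X + t. Camera axes: x right, y down, z forward; pixel columns grow to the right and rows downward; lengths in m; the calibration is good to about 2 mm. A picture is of the moment at which its call begins. There is no depth.
- bot.hand_in(): hands the job in; it is judged then, once.
The state is a dict: "t": time; "q": joint angles; "joint_vel": joint speeds; "joint_torque": joint torques, N m; "eef_pos": TCP position; "tool_rot": TCP orientation; "contact_force": force on the tool from outside, world axes, zero at the start; "torque": the same for the moment, N m; "gripper_width": opening from 0.0 (shut) to 1.0 (fully open); "grasp_force": force on a finger pad.
Only numpy, scipy, OpenCV 4.12 (cv2) and the standard library are available. Lean on these libraries where they do the work, as an engineer would, in place of code of your own. Each camera call takes 0.05 s, during which the arm holds its last target. There are 200 camera calls.

TASK

Get the gauging bench ready for the next batch: first turn the dial gauge's bezel until its zero mark lies under the pointer and turn the batch counter's reset knob back to its zero stop. Then put every printed bracket that lies on the bench flat into a bay of the tray, one to a bay, while the keeper bar is open, and finally swing the keeper bar shut into its catch over them. Leave the tools, the spool and the tape on the bench alone.

Things in the scene. Friction and masses are not known exactly. Their poses are not given: they have to be found in the camera images.
- gauge: Dial gauge lying face up in a grey bench stand (fixed). Origin: underside of the stand, on the dial's axis; stand 120 (x) by 110 (y) by 18 high, steel gauge body 74 across up to z 48 mm. Its black pointer is fixed and lies over the dial, from the centre towards the gauge's own -x.
- bezel (a joint): Bezel of the dial gauge: round dark knurled rim 62 mm across, 49 to 75 mm above the bench, turning about the vertical dial axis with the white dial (one thick black zero mark, eleven thin ticks). Rad; 0 = zero mark under the pointer; grows clockwise seen from above, range -2.8 to 2.8. Starts 1.0 to 2.5 (turn it anticlockwise). Stays where it is left.
- bezel_grip (a point): Point on the bezel's axis, 72 mm above the bench: TCP point to grip the bezel from above across its 62 mm diameter at any yaw. Its -x axis points at the zero mark.
- gauge_pointer (a point): Tip of the gauge's pointer, 22 mm from the dial axis, 78 mm above the bench (seen only, cannot be touched).
- counter: Batch counter (fixed), a grey box 110 (x) by 100 (y) by 45 high with a white-drum window in its front; origin: centre of its underside. A white line on its lid at -x and a small steel stop pin beside it mark zero.
- reset_knob (a joint): Black reset knob on the counter's lid: foot 52 mm across, on it a bar grip 48 long, 15 wide, 53 to 87 mm above the bench, white line on one end. Rad; 0 = at its zero stop, knob's line at the lid's line; grows clockwise seen from above, so turn it back anticlockwise. Starts 1.6 to 4.0. Stays where it is left.
- reset_grip (a point): Point on the reset knob's axis, 79 mm above the bench: TCP point to grip the bar across its 15 mm width. Its x axis lies along the bar, -x towards the end with the white line.
- tray: Aluminium parts tray (fixed), base plate 112 (x) by 312 (y) by 4 thick; origin: centre of its underside. Four bays in a row along y with centres at x 0, y -90, -30, 30, 90 mm in the tray's frame; each is 98 (x) by 56 (y) inside, floor at z 4, walls 4 thick with top at z 19 mm.
- keeper (a joint): Steel keeper bar, 300 long, 10 wide, 26 to 38 mm above the bench, on a vertical hinge pin at the tray's x -36, y -140 mm. Rad; 0 = shut in its catch, along the tray's +y over the front feet of the brackets in all bays; grows as it swings out to the tray's -x side. Starts 1.25 to 1.5. Stiff hinge (about 2 N at the handle): it stays where it is left.
- keeper_handle (a point): Grip point on the keeper's handle, 75 mm above the bench: an upright black round post 20 mm across on top of the bar, from 38 to 90 mm above the bench, 140 mm from the hinge pin.
- keeper_pivot (a point): On the axis of the keeper's hinge pin, 32 mm above the bench.
- bracket1: Green printed bearing bracket (up to four alike; may be absent), 110 g: foot 84 (x) by 40 (y) by 10 high, on it a round-topped boss 36 (x) by 28 (y), top at z 44 mm, with a bore along y. Origin: centre of its underside. Good grip: across the boss along its x (36 mm), TCP at z 34 mm. It fits a bay with its x along the tray's x, either way round.
- bracket2: Green printed bearing bracket (up to four alike; may be absent), 110 g: foot 84 (x) by 40 (y) by 10 high, on it a round-topped boss 36 (x) by 28 (y), top at z 44 mm, with a bore along y. Origin: centre of its underside. Good grip: across the boss along its x (36 mm), TCP at z 34 mm. It fits a bay with its x along the tray's x, either way round.
- bracket3: Green printed bearing bracket (up to four alike; may be absent), 110 g: foot 84 (x) by 40 (y) by 10 high, on it a round-topped boss 36 (x) by 28 (y), top at z 44 mm, with a bore along y. Origin: centre of its underside. Good grip: across the boss along its x (36 mm), TCP at z 34 mm. It fits a bay with its x along the tray's x, either way round.
- bracket4: Green printed bearing bracket (up to four alike; may be absent), 110 g: foot 84 (x) by 40 (y) by 10 high, on it a round-topped boss 36 (x) by 28 (y), top at z 44 mm, with a bore along y. Origin: centre of its underside. Good grip: across the boss along its x (36 mm), TCP at z 34 mm. It fits a bay with its x along the tray's x, either way round.
- screwdriver: Bystander, to be left alone: screwdriver, 200 long, 26 thick handle (mm); origin: underside centre.
- scraper: Bystander, to be left alone: spatula-like scraper, 240 long, wooden handle (mm); origin: underside centre.
- small_spool: Bystander, to be left alone: white plastic spool lying flat, 70 across, 30 high (mm); origin: underside centre.
- caliper: Bystander, to be left alone: digital caliper, 200 long, 14 high (mm); origin: underside centre.
- pliers: Bystander, to be left alone: pliers with blue grips, about 155 long, 15 high (mm); origin: underside centre.
- hex_keys: Bystander, to be left alone: black hex-key holder with steel keys, about 120 by 75 by 20 (mm); origin: underside centre.
- tape_roll: Bystander, to be left alone: cardboard-coloured tape roll, 64 across, 24 high (mm); origin: underside centre.

How it is judged:
By the outcome, as a careful person would: the job done as asked, in the order asked, and still so for the second after the job is handed in, with the robot touching nothing.
Of bracket1, bracket2, bracket3, bracket4 only 2 to 4 are there at a start; the rules pass over those that are not, and their reading is None.
At some moment in a run one of bracket1, bracket2, bracket3, bracket4 may be knocked a few centimetres aside while the robot is not near it.
Once in a run the grip may slacken for a moment while it holds something.
It also fails if it takes over 210 s, if anything falls off the work surface, if the arm or the gripper's body presses on something with over 40 N, if the wrist force passes 120 N, or if a joint passes its speed limit or range.

## Working session

There is one attempt and no reset: what is moved stays moved. The work goes in short steps, Python scripts to look and compute and a tool call to move; the robot and the scene stay as the last step left them, time stands still between calls to the robot, and variables do not carry over. Pictures are saved under pics/ and viewed, at most 14 in all, crops included, and the job is handed in when it is done.

Besides the shell and the picture viewer there is one more tool, called as name(argument=value, ...), one argument or row to a line, values as JSON. step_arm: Moves the arm, as the interface text tells. Its arguments: {"type":"object","properties":{"increments":{"type":"array"},"force":{"type":"number"}},"required":["increments"]}

```bash
mkdir -p pics; cat > h.py <<'E'
import numpy as np, cv2
from station import bot
def cam(n):
    c=bot.read_camera(n); c={k:np.array(v) for k,v in c.items()}; return c
def save(c,n): cv2.imwrite('pics/'+n+'.png',c['image'][:,:,::-1])
def ray(c,uv,z):
    d=c['R'].T@np.linalg.solve(c['camera_matrix'],[uv[0],uv[1],1.]); o=-c['R'].T@c['t']
    return o+d*(z-o[2])/d[2]
def proj(c,X):
    p=c['camera_matrix']@(c['R']@np.array(X)+c['t']); return p[:2]/p[2]
E
python3 - <<'E'
from h import *
for n in ['scene','top']:
    c=cam(n); save(c,n+'0'); print(n,c['camera_matrix'].round(1).tolist(),(-c['R'].T@c['t']).round(3),c['R'].round(3).tolist())
o=bot.get_obs(); print(o)
E
```

```text
scene [[608.4, 0.0, 326.3], [0.0, 608.4, 226.2], [0.0, 0.0, 1.0]] [0.931 0.702 1.458] [[-0.873, 0.488, 0.011], [0.413, 0.751, -0.516], [-0.26, -0.445, -0.857]]
top [[514.8, 0.0, 313.7], [0.0, 514.8, 234.9], [0.0, 0.0, 1.0]] [0.356 0.01  1.25 ] [[0.008, -1.0, 0.017], [-0.988, -0.011, -0.152], [0.152, -0.016, -0.988]]
{'t': 0.1, 'q': array([-1.33911942,  0.47772068,  0.02232655,  1.55636004, -0.01152017,
        1.10928642, -0.08310787]), 'joint_vel': array([-1.09951112e-03, -2.61940518e-03, -2.45503064e-04, -2.89009416e-03,
       -1.12756054e-03,  5.23715216e-05, -8.88208961e-04]), 'joint_torque': array([ 3.92800473e-03, -5.97754920e+01,  1.61348663e+00, -2.81951612e+01,
        1.28933552e-02,  5.08740137e-03,  3.76111200e-05]), 'eef_pos': array([0.22478738, 0.63593542, 0.24911727]), 'tool_rot': array([-9.24328005e-05,  1.69063779e-01,  9.85604769e-01, -8.18273361e-04]), 'contact_force': array([-0.17919509,  0.89712513, -0.29504626]), 'torque': array([ 0.00601529, -0.02511741, -0.04738537]), 'grasp_force': 0.0, 'gripper_width': 1.0009545983759742}
```

View pics/top0.png

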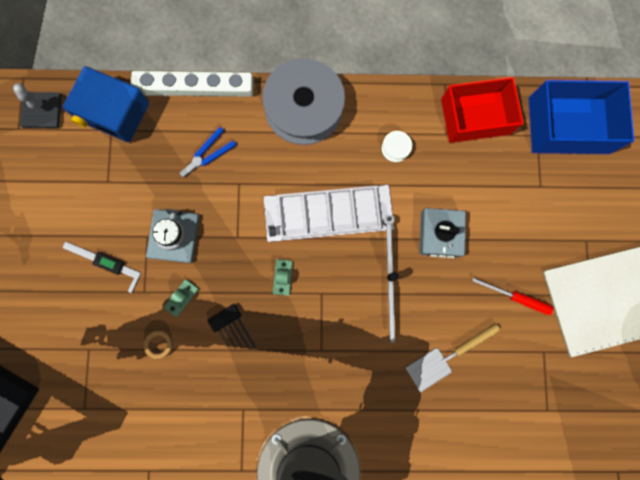

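View pics/scene0.png

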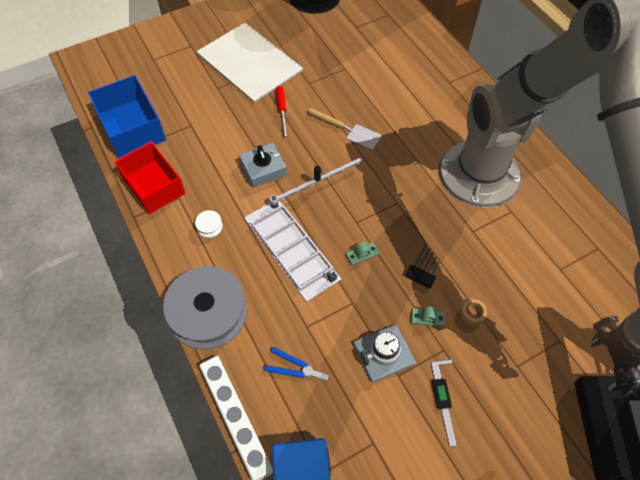

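The top view shows the gauge at (167,233), two green brackets at (284,277) and (182,297), the tray at (328,213), the keeper running from the hinge (389,219) to its handle (392,277), and the counter knob at (446,232). The scene view agrees.

```bash
python3 - <<'E'
from h import *
T=cam('top'); S=cam('scene')
def crop(c,x,y,w,h,s): return cv2.resize(c['image'][y:y+h,x:x+w],(w*s,h*s),interpolation=cv2.INTER_CUBIC)
A=np.zeros((600,800,3),np.uint8)
for im,(x,y) in [(crop(T,140,200,66,66,6)[:300,:396],(0,0)),(crop(T,415,200,66,60,5)[:300,:330],(400,0)),(crop(T,255,175,150,75,3)[:225,:400],(0,300)),(crop(S,340,315,80,66,5)[:300,:400],(400,300))]:
    h,w=im.shape[:2]; A[y:y+h,x:x+w]=im
cv2.imwrite('pics/crops.png',A[:,:,::-1])
def green(c):
    hsv=cv2.cvtColor(c['image'],cv2.COLOR_RGB2HSV); m=cv2.inRange(hsv,(60,50,30),(90,255,255))
    n,l,st,ce=cv2.connectedComponentsWithStats(m)
    return [(l==i).astype(np.uint8) for i in range(1,n) if st[i,4]>80]
for n,c in (('T',T),('S',S)):
    for m in green(c):
        p=cv2.findNonZero(m); r=cv2.minAreaRect(p); b=cv2.boxPoints(r)
        print(n,len(p),np.round(r[0],1),np.round(r[1],1),'corners@.005',[ray(c,q,.005)[:2].round(3).tolist() for q in b], 'ctr@.01',ray(c,r[0],.01).round(3))
# tray
for n,c,roi in (('T',T,(255,175,150,75)),('S',S,(235,195,115,110))):
    x,y,w,h=roi; hsv=cv2.cvtColor(c['image'],cv2.COLOR_RGB2HSV)
    m=np.zeros(hsv.shape[:2],np.uint8); m[y:y+h,x:x+w]=cv2.inRange(hsv,(0,0,100),(180,50,255))[y:y+h,x:x+w]
    m=cv2.morphologyEx(m,cv2.MORPH_OPEN,np.ones((7,7))); 
    p=cv2.findNonZero(m); q=np.array([ray(c,u,.019)[:2] for u in p[:,0]],np.float32)
    r=cv2.minAreaRect(q*1000); print(n,'tray',len(p),r)
# dark handle, knob etc
for nm,zt in (('handle',.09),):
  pass
print(proj(T,[.6,0,0]))
E
```

```text
T 159 [107.  262.6] [16.7  9.7] corners@.005 [[0.472, 0.51], [0.494, 0.503], [0.478, 0.465], [0.456, 0.472]] ctr@.01 [0.474 0.486 0.01 ]
T 512 [282.4 276.9] [15.5 33.6] corners@.005 [[0.405, 0.086], [0.486, 0.081], [0.483, 0.043], [0.403, 0.048]] ctr@.01 [0.444 0.064 0.01 ]
T 542 [180.7 297.3] [16.1 35.1] corners@.005 [[0.372, 0.347], [0.438, 0.297], [0.414, 0.266], [0.349, 0.316]] ctr@.01 [0.393 0.305 0.01 ]
S 407 [361.2 251.6] [16. 30.] corners@.005 [[0.483, 0.036], [0.398, 0.042], [0.408, 0.089], [0.491, 0.083]] ctr@.01 [0.447 0.065 0.01 ]
S 480 [427.5 316. ] [18. 31.] corners@.005 [[0.414, 0.266], [0.344, 0.305], [0.372, 0.346], [0.441, 0.308]] ctr@.01 [0.395 0.308 0.01 ]
S 135 [441.6 392.6] [16.5  8.2] corners@.005 [[0.477, 0.465], [0.457, 0.471], [0.471, 0.507], [0.49, 0.502]] ctr@.01 [0.476 0.487 0.01 ]
T tray 5544 ((601.5892944335938, -45.50856018066406), (113.35124969482422, 309.25946044921875), 6.29081916809082)
S tray 3855 ((631.2158203125, -19.360321044921875), (304.0037536621094, 245.58009338378906), 56.567684173583984)
[309.65831213 214.29701999]
```

View pics/crops.png

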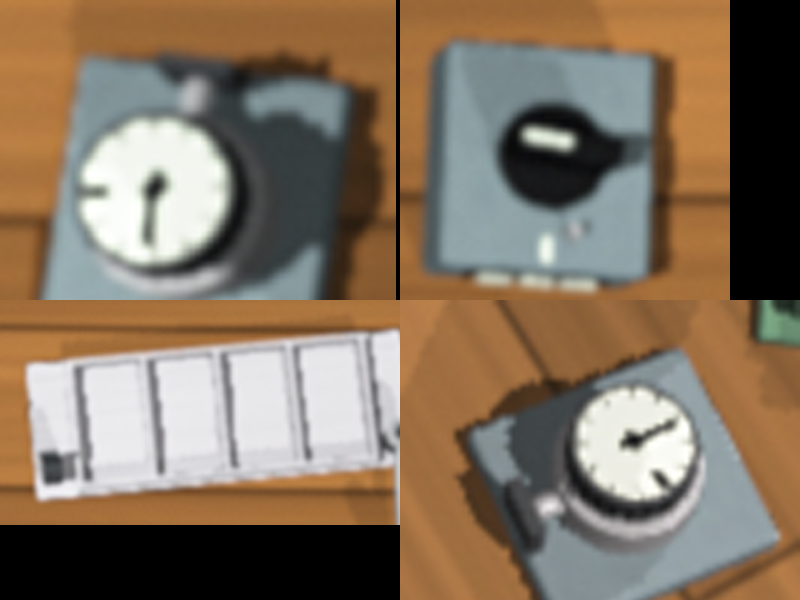

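The crops show the gauge pointer towards the robot (image down), with the thick zero mark about 90° clockwise of it. The third green blob is the caliper's display. Next I triangulate the dial and the handle, then move.

```bash
cat >> h.py <<'E'
from scipy.spatial.transform import Rotation as Ro
def tri(c1,u1,c2,u2):
    A=[];b=[]
    for c,u in((c1,u1),(c2,u2)):
        d=c['R'].T@np.linalg.solve(c['camera_matrix'],[u[0],u[1],1.]); d/=np.linalg.norm(d); o=-c['R'].T@c['t']
        P=np.eye(3)-np.outer(d,d); A.append(P); b.append(P@o)
    return np.linalg.lstsq(np.vstack(A),np.hstack(b),rcond=None)[0]
def goal(x,y,z,yaw):
    "yaw=world direction (deg) of tool y, mod 180"
    o=bot.get_obs(); q=o['tool_rot']; R=Ro.from_quat([q[1],q[2],q[3],q[0]]).as_matrix()
    s=R.T@(np.array([x,y,z])-o['eef_pos'])*1000
    cur=np.degrees(np.arctan2(R[1,1],R[0,1])); az=-((yaw-cur+90)%180-90)
    print('shift',s.round(1),'az',round(az,1),'cur yaw',round(cur,1),'tilt',R[:2,2].round(4),'q7',o['q'][6].round(2),'w',round(o['gripper_width'],3),'t',o['t'])
E
python3 - <<'E'
from h import *
T=cam('top'); S=cam('scene'); E=[]
for c,(x,y,w,h) in((T,(148,212,40,40)),(S,(365,322,40,45))):
    hsv=cv2.cvtColor(c['image'],cv2.COLOR_RGB2HSV); m=np.zeros((480,640),np.uint8); m[y:y+h,x:x+w]=cv2.inRange(hsv,(0,0,170),(180,50,255))[y:y+h,x:x+w]
    cs,_=cv2.findContours(m,cv2.RETR_EXTERNAL,cv2.CHAIN_APPROX_NONE); k=max(cs,key=cv2.contourArea); e=cv2.fitEllipse(cv2.convexHull(k)); print(e); E.append(e[0])
p=tri(T,E[0],S,E[1]); print('dial',p, ray(T,E[0],.074),ray(S,E[1],.074)); goal(p[0],p[1],.2,60)
# handle: dark blob
H=[]
for c,(x,y,w,h) in((T,(380,262,30,30)),(S,(308,162,20,24))):
    m=np.zeros((480,640),np.uint8); g=c['image'].max(2); m[y:y+h,x:x+w]=(g[y:y+h,x:x+w]<45); mm=cv2.moments(m,True); H.append((mm['m10']/mm['m00'],mm['m01']/mm['m00'])); print(mm['m00'],cv2.boundingRect(m))
print('handle',tri(T,H[0],S,H[1]))
A=np.zeros((480,800,3),np.uint8)
A[:480,:400]=cv2.resize(T['image'][206:254,425:465],(400,480),interpolation=cv2.INTER_CUBIC)
A[:480,400:]=cv2.resize(S['image'][138:186,242:282],(400,480),interpolation=cv2.INTER_CUBIC)
cv2.imwrite('pics/knob.png',A[:,:,::-1])
E
```

```text
((162.4048309326172, 237.98660278320312), (27.268413543701172, 39.36028289794922), 26.564346313476562)
((386.6313171386719, 343.1866760253906), (21.85205078125, 23.144893646240234), 116.69689178466797)
dial [0.5336227  0.33692144 0.06245266] [0.52616334 0.3383856  0.074     ] [0.5428253  0.33552182 0.074     ]
shift [-390.8 -179.3   49.8] az 10.5 cur yaw 70.5 tilt [-0.0002 -0.0006] q7 -0.08 w 0.999 t 0.3
61.0 (388, 272, 11, 9)
68.0 (315, 166, 5, 15)
handle [ 0.44349053 -0.19313697  0.05824691]
```

View pics/knob.png

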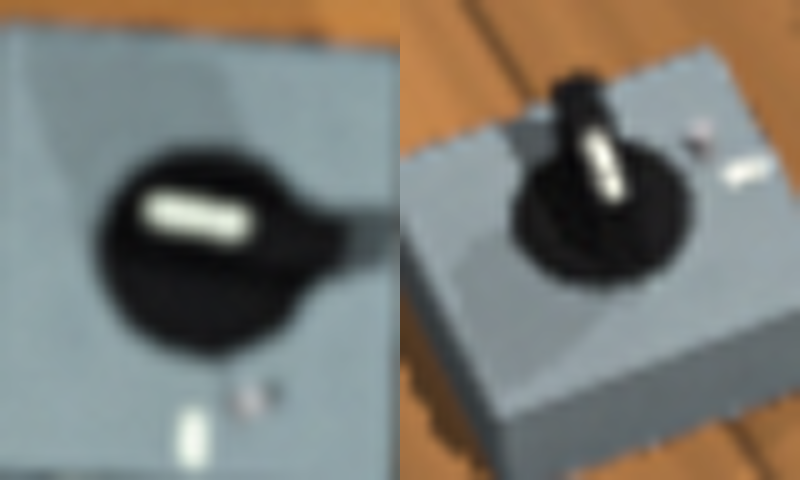

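The knob's white line points to world +y, about 98° clockwise of the lid line (roughly 1.7 rad), with the bar's centre near (450,228) in the top view. I'll refine the dial, handle and knob positions.

```bash
python3 - <<'E'
from h import *
T=cam('top'); S=cam('scene')
u=(165.9,231.3);v=(386.6,343.2)
p=tri(T,u,S,v); print('dial',p, ray(T,u,.075),ray(S,v,.075))
k=tri(T,(449.9,228.3),S,(261.7,151.)); print('knob',k,ray(T,(449.9,228.3),.087),ray(S,(261.7,151),.087))
# line dir
a=ray(T,(439.7,226.8),.087);b=ray(T,(450,228.2),.087);print('line dir',np.degrees(np.arctan2(*(a-b)[1::-1])))
a=ray(S,(263.8,157.5),.087);b=ray(S,(261.7,151),.087);print('line dir S',np.degrees(np.arctan2(*(a-b)[1::-1])))
for z in (.09,):
  print('handle top px S (317.5,167)',ray(S,(317.5,168),z),'T',ray(T,(394,276),z))
h0=ray(T,(389,219),.038);print('hinge',h0,ray(S,(274,202),.038))
goal(.543,.336,.12,80)
E
```

```text
dial [0.54201261 0.33339444 0.06817476] [0.54164774 0.33092738 0.075     ] [0.54318853 0.33577853 0.075     ]
knob [ 0.55309847 -0.32197695  0.08271058] [ 0.55395187 -0.32237593  0.087     ] [ 0.55298996 -0.31686271  0.087     ]
line dir 82.78677816915473
line dir S 78.08183713051102
handle top px S (317.5,167) [ 0.44397596 -0.18643762  0.09      ] T [ 0.4427428 -0.1911285  0.09     ]
hinge [ 0.58330407 -0.19023129  0.038     ] [ 0.58837839 -0.1755762   0.038     ]
shift [-400.  -177.1  129.9] az -9.5 cur yaw 70.5 tilt [-0.0001 -0.0003] q7 -0.08 w 1.0 t 0.4
```

step_arm(
  increments=[
    [[1,-391,-179,50,0,0,0],[1,-391,-179,50,0,0,0],[1,-391,-179,50,0,0,0],[1,-391,-179,50,0,0,0],[1,-391,-179,50,0,0,0],[1,-391,-179,50,0,0,0],[1,-391,-179,50,0,0,0],[1,-391,-179,50,0,0,0],[1,-391,-179,50,0,0,0],[1,-391,-179,50,0,0,0]],
  ],
  force=50,
)

```text
t: 1.23
eef_pos: [0.5236, 0.347, 0.2019]
tool_rot: [0.0, 0.169, 0.986, 0.0]
contact_force: [0.9, 0.6, 0.2]
gripper_width: 1.0
grasp_force: 0.0
```

step_arm(
  increments=[
    [[1,-23,-4,0,0,0,0],[1,-23,-4,0,0,0,0],[1,-23,-4,0,0,0,0]],
  ],
)

```text
t: 1.48
eef_pos: [0.5441, 0.3355, 0.2018]
tool_rot: [0.0, 0.171, 0.985, -0.0]
contact_force: [-1.1, 0.6, 0.6]
gripper_width: 1.003
grasp_force: 0.0
```

```bash
python3 - <<'E'
from h import *
W=cam('wrist'); save(W,'w1'); print((-W['R'].T@W['t']).round(3),W['R'].round(2).tolist(),W['camera_matrix'].round(1).tolist()); print(proj(W,[.542,.334,.075]))
for n in('top','scene'):
    c=cam(n); save(c,n+'1'); hsv=cv2.cvtColor(c['image'],cv2.COLOR_RGB2HSV); m=cv2.inRange(hsv,(60,50,30),(90,255,255))
    _,_,st,ce=cv2.connectedComponentsWithStats(m); print(n,[(int(a[4]),b.round().tolist()) for a,b in zip(st[1:],ce[1:]) if a[4]>40])
goal(.542,.334,.2,70)
E
```

```text
[0.469 0.362 0.325] [[0.34, 0.94, 0.0], [0.9, -0.32, 0.31], [0.29, -0.1, -0.95]] [[389.3, 0.0, 327.2], [0.0, 389.3, 241.9], [0.0, 0.0, 1.0]]
[325.11249921 237.21135003]
top [(511, [282.0, 277.0]), (550, [181.0, 298.0])]
scene [(406, [362.0, 252.0]), (455, [428.0, 317.0]), (135, [442.0, 393.0])]
shift [-2.2 -4.3  1.9] az 0.7 cur yaw 70.7 tilt [-0.0008  0.0009] q7 0.63 w 1.001 t 1.6333
```

View pics/w1.png

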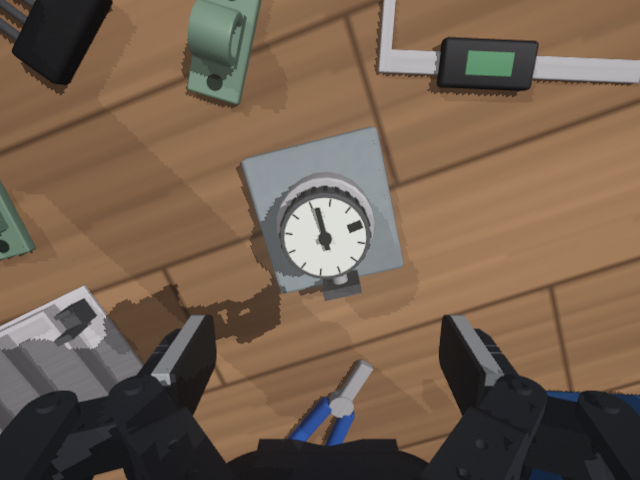

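The wrist view shows the dial's centre at (325,237), which matches (0.542, 0.334), with the zero mark at (355,227) and the pointer tip at (317,208). There are only two brackets. I'll compute the angle and move in.

```bash
cat >> h.py <<'E'
def bezel():
    c=cam('wrist'); C=np.array([.542,.334,.075])
    g=c['image'].max(2); out=[]
    n=360; 
    for r in (.023,.016):
        a=np.radians(np.arange(n)); P=np.stack([C[0]+r*np.cos(a),C[1]+r*np.sin(a),np.full(n,.075)],1)
        u=np.array([proj(c,p) for p in P],np.float32)
        v=cv2.remap(g,u[:,0].reshape(1,-1),u[:,1].reshape(1,-1),cv2.INTER_LINEAR)[0]
        d=np.where(v<110)[0]; out.append(d)
    return out
E
python3 - <<'E'
from h import *
for d in bezel(): print(d)
W=cam('wrist'); C=ray(W,(325,237),.075)
for u,z in(((355,227),.075),((317,208),.078)):
    d=ray(W,u,z)-C; print(np.degrees(np.arctan2(d[1],d[0])),np.hypot(*d[:2]))
goal(.542,.334,.073,110)
E
```

```text
[  2  61  86  87  88  89  90  91  92  93  94  95  96  97  98 123 153 154
 184 214 244]
[171 172 173 174 175 176 177 178 179 180 181 182]
89.98075124564896 0.02123653828328491
174.74551339464182 0.02130039827683796
shift [ -2.2  -4.4 129. ] az -39.3 cur yaw 70.7 tilt [-0.0005  0.0007] q7 0.63 w 1.002 t 1.7333
```

step_arm(
  increments=[
    [[1,-2,-4,60,0,0,0],[1,-2,-4,90,0,0,0],[1,-2,-4,110,0,0,0],[1,-2,-4,129,0,0,0],[1,-2,-4,129,0,0,0],[-1,-2,-4,129,0,0,0],[-1,-2,-4,129,0,0,0],[-1,-2,-4,129,0,0,0],[-1,-2,-4,129,0,0,0],[-1,-2,-4,129,0,0,0]],
  ],
  force=50,
)

```text
t: 2.57
eef_pos: [0.544, 0.3338, 0.0751]
tool_rot: [0.001, 0.169, 0.986, 0.001]
contact_force: [-1.9, 0.6, 7.4]
gripper_width: 0.704
grasp_force: 54.7
```

step_arm(
  increments=[
    [[-1,0,0,0,0,0,-6],[-1,0,0,0,0,0,-12],[-1,0,0,0,0,0,-18],[-1,0,0,0,0,0,-24],[-1,0,0,0,0,0,-30],[-1,0,0,0,0,0,-36],[-1,0,0,0,0,0,-42],[-1,0,0,0,0,0,-42]],
  ],
)

```text
t: 3.23
eef_pos: [0.544, 0.3346, 0.0751]
tool_rot: [0.002, -0.198, 0.98, 0.002]
contact_force: [-2.1, 0.9, 5.2]
gripper_width: 0.703
grasp_force: 54.8
```

step_arm(
  increments=[
    [[-1,0,0,0,0,0,-6],[-1,0,0,0,0,0,-12],[-1,0,0,0,0,0,-18],[-1,0,0,0,0,0,-24],[-1,0,0,0,0,0,-30],[-1,0,0,0,0,0,-36],[-1,0,0,0,0,0,-41],[-1,0,0,0,0,0,-41],[-1,0,0,0,0,0,-41]],
  ],
)

```text
t: 3.98
eef_pos: [0.5434, 0.3352, 0.0752]
tool_rot: [0.002, -0.527, 0.85, 0.001]
contact_force: [-3.3, 2.1, 6.7]
gripper_width: 0.703
grasp_force: 54.9
```

step_arm(
  increments=[
    [[1,0,0,0,0,0,0],[1,0,0,0,0,0,0],[1,0,0,0,0,0,0],[1,0,0,-20,0,0,0],[1,0,0,-60,0,0,0],[1,0,0,-100,0,0,0],[1,0,0,-128,0,0,0],[1,0,0,-128,0,0,0]],
  ],
)

```text
t: 4.65
eef_pos: [0.5466, 0.3346, 0.2083]
tool_rot: [0.006, -0.526, 0.85, 0.0]
contact_force: [0.5, 0.3, 0.6]
gripper_width: 0.999
grasp_force: 0.0
```

```bash
python3 - <<'E'
from h import *
for d in bezel(): print(d)
W=cam('wrist');u=proj(W,[.542,.334,.075]).round().astype(int); print(u)
cv2.imwrite('pics/bz2.png',cv2.resize(W['image'][max(0,u[1]-60):u[1]+60,max(0,u[0]-60):u[0]+60],(600,600),interpolation=cv2.INTER_CUBIC)[:,:,::-1]); goal(.542,.334,.2,70)
E
```

```text
[116 146 171 172 173 174 175 176 177 178 179 180 181 182 207]
[168 169 170 171 172 173 174 175 176 177 178 179 180 181]
[332 236]
shift [-0.2  2.6  2.5] az 83.5 cur yaw 153.5 tilt [0.0031 0.0013] q7 1.9 w 1.002 t 4.75
```

View pics/bz2.png

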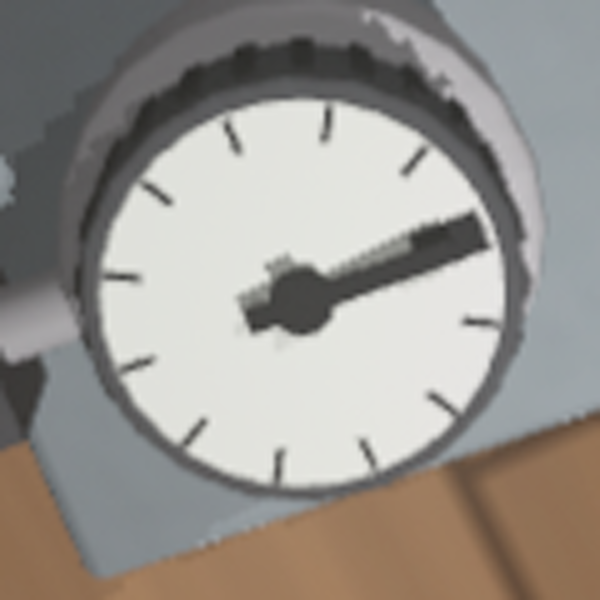

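```bash
python3 - <<'E'
from h import *
# w1 pose: tool tilt-free; re-use camera from current pose for a stand-edge fit
W=cam('wrist'); g=cv2.cvtColor(W['image'],cv2.COLOR_RGB2HSV)
m=cv2.inRange(g,(85,15,60),(115,90,255)); n,l,st,ce=cv2.connectedComponentsWithStats(m); 
u=proj(W,[.542,.334,.03]); i=1+np.argmax(st[1:,4]); p=np.argwhere(l==i)[:,::-1]; print(st[i],ce[i])
q=np.array([ray(W,a,.018)[:2]*1000 for a in p],np.float32); print(cv2.minAreaRect(q))
d=cv2.approxPolyDP(cv2.convexHull(q),4,True)[:,0]; print(d.round(1).tolist())
e=np.roll(d,-1,0)-d; print(np.degrees(np.arctan2(e[:,1],e[:,0])).round(1),np.hypot(*e.T).round(1))
# pointer: dark pixels rays at z=.078, r 4..15 mm, and tail
dk=np.argwhere(W['image'].max(2)<70)[:,::-1]
P=np.array([ray(W,a,.078)[:2]-[.542,.334] for a in dk]); r=np.hypot(*P.T)
for lo,hi in((.007,.011),(.011,.014),(.014,.017),(.019,.025)):
    s=P[(r>lo)&(r<hi)]; s=s[s[:,0]<0]; a=np.degrees(np.arctan2(s[:,1],s[:,0]))%360; print(lo,len(s),a.min().round(1),a.max().round(1),a.mean().round(1),'lateral mean',s.mean(0)*1000)
hub=P[r<.006]; print('hub',hub.mean(0)*1000,len(hub))
E
```

```text
[ 239  128  178  143 7496] [347.52414621 187.71184632]
((541.6812744140625, 332.34234619140625), (107.68995666503906, 116.9323501586914), 84.07233428955078)
[[593.9000244140625, 275.20001220703125], [593.2999877929688, 311.20001220703125], [539.7000122070312, 386.1000061035156], [490.1000061035156, 390.6000061035156], [479.79998779296875, 286.1000061035156]]
[ 90.9 125.6 174.8 -95.6  -5.4] [ 36.   92.   49.8 105.  114.5]Traceback (most recent call last):
  File "<stdin>", line 13, in <module>
    return umr_minimum(a, axis, None, out, keepdims, initial, where)
ValueError: zero-size array to reduction operation minimum which has no identity
```

```bash
python3 - <<'E'
from h import *
from scipy.signal import find_peaks
W=cam('wrist'); hsv=cv2.cvtColor(W['image'],cv2.COLOR_RGB2HSV)
m=cv2.inRange(hsv,(0,0,190),(180,40,255)); n,l,st,ce=cv2.connectedComponentsWithStats(m)
u=proj(W,[.542,.334,.075]); k=[i for i in range(1,n) if st[i,4]>1500 and np.hypot(*(ce[i]-u))<25][0]
q=np.array([ray(W,a[::-1],.075)[:2]*1000 for a in np.argwhere(l==k)],np.float32)
(cx,cy),r=cv2.minEnclosingCircle(q); e=cv2.fitEllipse(cv2.convexHull(q)); print(cx,cy,r,e); C=np.array(e[0])/1000
g=W['image'].max(2); a=np.radians(np.arange(0,360,.5))
for rr in (.0215,.023,.0245):
    uu=np.array([proj(W,[C[0]+rr*np.cos(t),C[1]+rr*np.sin(t),.075]) for t in a],np.float32)
    v=cv2.remap(g,uu[:,:1].T.copy(),uu[:,1:].T.copy(),cv2.INTER_LINEAR)[0].astype(float)
    p,_=find_peaks(-v,prominence=25,distance=20); ang=p/2
    w=np.where(v<110)[0]/2; big=[x for x in w if 160<x<192]
    print(rr,ang, 'mean tick phase',np.mean((ang+15-0)%30-15 if 0 else ((ang-25+15)%30-15+25)).round(2),'mark',np.mean(big) if big else None,len(big))
E
```

```text
542.1348876953125 333.6326599121094 27.4244327545166 ((542.1281127929688, 333.5953369140625), (54.573116302490234, 54.584415435791016), 49.411827087402344)
0.0215 [178. 236.] mean tick phase 27.0 mark 176.0 29
0.023 [ 26.   55.5  85.5 115.5 146.  179.5 206.  236.5 266.5 296.5 327.  356. ] mean tick phase 26.38 mark 176.0 25
0.0245 [ 26.   56.   86.  115.5 145.  179.  206.  237.  266.5 296.5 326.  356.5] mean tick phase 26.33 mark 175.75 24
```

step_arm(
  increments=[
    [[1,350,-178,0,0,0,70],[1,350,-178,0,0,0,70],[1,350,-178,0,0,0,70],[1,350,-178,0,0,0,70],[1,350,-178,0,0,0,70],[1,350,-178,0,0,0,70],[1,350,-178,0,0,0,70],[1,350,-178,0,0,0,70],[1,350,-178,0,0,0,70],[1,350,-178,0,0,0,70]],
  ],
)

```text
t: 5.68
eef_pos: [0.5448, -0.0671, 0.1994]
tool_rot: [-0.001, 0.063, 0.998, -0.002]
contact_force: [0.6, -1.1, -0.5]
gripper_width: 0.997
grasp_force: 0.0
```

```bash
python3 - <<'E'
from h import *
goal(.553,-.32,.21,40)
E
```

```text
shift [ -40.1 -249.8   -9.8] az 42.8 cur yaw 82.8 tilt [-0.0032 -0.0032] q7 1.47 w 0.997 t 5.6833
```

step_arm(
  increments=[
    [[1,-40,-250,-10,0,0,71],[1,-40,-250,-10,0,0,71],[1,-40,-250,-10,0,0,71],[1,-40,-250,-10,0,0,71],[1,-40,-250,-10,0,0,71],[1,-40,-250,-10,0,0,71],[1,-40,-250,-10,0,0,71],[1,-40,-250,-10,0,0,71],[1,-40,-250,-10,0,0,71],[1,-40,-250,-10,0,0,71]],
  ],
)

```text
t: 6.52
eef_pos: [0.557, -0.3131, 0.2087]
tool_rot: [-0.002, 0.629, 0.778, -0.001]
contact_force: [-0.7, -0.2, -0.4]
gripper_width: 1.001
grasp_force: 0.0
```

```bash
python3 - <<'E'
from h import *
W=cam('wrist'); save(W,'w3'); print(proj(W,[.553,-.32,.087])); goal(.553,-.32,.079,-8)
np.savez('w3.npz',**W)
E
```

```text
[320.59973286 249.20863348]
shift [ -6.5  -5.1 129.8] az 19.8 cur yaw 11.8 tilt [-0.0036  0.0007] q7 0.81 w 0.996 t 6.5667
```

View pics/w3.png

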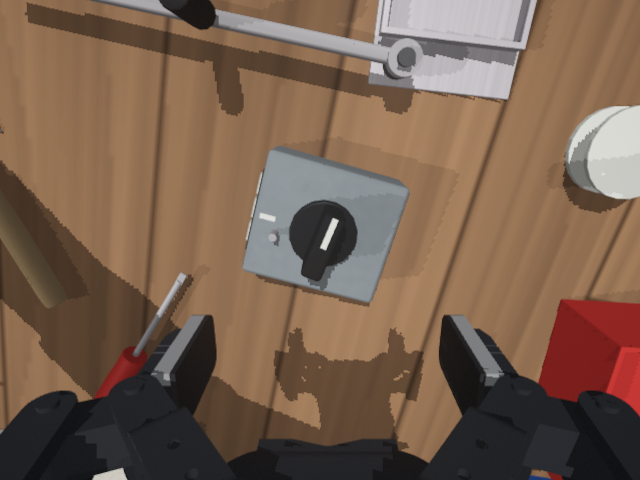

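The wrist view shows the white line running from (322,249) to (336,219), the bar's far end at about (313,278), the lid line at (266,217), the keeper hinge at (405,58) and the handle top near (195,14).

```bash
python3 - <<'E'
from h import *
W=dict(np.load('w3.npz')); 
g=W['image'][205:262,305:350].min(2); m=(g>150).astype(np.uint8); n,l,st,ce=cv2.connectedComponentsWithStats(m); i=1+np.argmax(st[1:,4])
p=np.argwhere(l==i)[:,::-1]+[305,205]; q=np.array([ray(W,a,.087)[:2]*1000 for a in p],np.float32); r=cv2.minAreaRect(q); print(r); print(cv2.boxPoints(r).round(1).tolist())
for u,z in(((266.5,217.5),.045),((259,215),.045),((275,219),.045)): print(ray(W,u,z))
c=np.array([proj(W,[.542,0,0])])
# lid corners
L=[ray(W,u,.045)[:2]*1000 for u in((277,149),(408,188),(371,303),(245,269))]; print(np.round(L,1).tolist(), np.mean(L,0))
print('bar end',ray(W,(313,280),.087),'hinge',ray(W,(406,56),.04),'handle',ray(W,(200,12),.09))
E
```

```text
((556.1273803710938, -308.3876953125), (22.17329216003418, 4.048349857330322), 80.06602478027344)
[[552.2000122070312, -319.0], [556.2000122070312, -319.70001220703125], [560.0, -297.79998779296875], [556.0, -297.1000061035156]]
[ 0.50968529 -0.3181417   0.045     ]
[ 0.50379541 -0.31741683  0.045     ]
[ 0.51620985 -0.31793207  0.045     ]
[[508.8, -266.3], [608.7, -273.6], [605.0, -371.1], [499.9, -363.4]] [ 555.56830939 -318.61960526]
bar end [ 0.5525037  -0.34291601  0.087     ] hinge [ 0.58370229 -0.1871202   0.04      ] handle [ 0.45967917 -0.19805754  0.09      ]
```

step_arm(
  increments=[
    [[1,-6,-3,0,0,0,22],[1,-6,-3,0,0,0,22],[1,-6,-3,0,0,0,22],[1,-6,-3,30,0,0,22],[1,-6,-3,60,0,0,22],[0.2,-6,-3,90,0,0,22],[0,-6,-3,115,0,0,22],[0,-6,-3,130,0,0,22],[0,-6,-3,130,0,0,22],[0,-6,-3,130,0,0,22]],
  ],
)

```text
t: 7.4
eef_pos: [0.5554, -0.319, 0.0794]
tool_rot: [-0.001, 0.763, 0.647, -0.001]
contact_force: [0.4, -0.2, -0.2]
gripper_width: 0.5
grasp_force: 0.0
```

step_arm(
  increments=[
    [[-1,0,0,0,0,0,0],[-1,0,0,0,0,0,0],[-1,0,0,0,0,0,0],[-1,0,0,0,0,0,0],[-1,0,0,0,0,0,0],[-1,0,0,0,0,0,0]],
  ],
  force=40,
)

```text
t: 7.9
eef_pos: [0.5547, -0.3198, 0.0823]
tool_rot: [-0.001, 0.763, 0.646, -0.001]
contact_force: [-6.8, 1.0, 7.3]
gripper_width: 0.167
grasp_force: 41.2
```

step_arm(
  increments=[
    [[-1,0,0,0,0,0,-6],[-1,0,0,0,0,0,-12],[-1,0,0,0,0,0,-18],[-1,0,0,0,0,0,-24],[-1,0,0,0,0,0,-30],[-1,0,0,0,0,0,-36],[-1,0,0,0,0,0,-42],[-1,0,0,0,0,0,-48],[-1,0,0,0,0,0,-48]],
  ],
)

```text
t: 8.65
eef_pos: [0.5547, -0.3197, 0.0823]
tool_rot: [-0.001, 0.432, 0.902, -0.0]
contact_force: [-7.4, 2.4, 6.4]
gripper_width: 0.168
grasp_force: 41.0
```

step_arm(
  increments=[
    [[-1,0,0,0,0,0,-6],[-1,0,0,0,0,0,-12],[-1,0,0,0,0,0,-18],[-1,0,0,0,0,0,-24],[-1,0,0,0,0,0,-30],[-1,0,0,0,0,0,-36],[-1,0,0,0,0,0,-41],[-1,0,0,0,0,0,-45],[-1,0,0,0,0,0,-48],[-1,0,0,0,0,0,-48]],
  ],
)

```text
t: 9.48
eef_pos: [0.5547, -0.3196, 0.0823]
tool_rot: [-0.001, 0.03, 1.0, 0.0]
contact_force: [-7.8, 3.6, 7.9]
gripper_width: 0.164
grasp_force: 41.1
```

```bash
python3 - <<'E'
from h import *
o=bot.get_obs(); print(o['torque'],o['contact_force'])
goal(.555,-.319,.079,-90)
E
```

```text
[ 0.73237081  1.45739182 -0.16217378] [-7.839974    3.60814873  7.94574891]
shift [-0.3  0.6  3.3] az -3.4 cur yaw 86.6 tilt [-0.0027  0.0006] q7 1.92 w 0.164 t 9.4833
```

step_arm(
  increments=[
    [[-1,0,0,0,0,0,-1],[-1,0,0,0,0,0,-2],[-1,0,0,0,0,0,-3],[-1,0,0,0,0,0,-3]],
  ],
)

```text
t: 9.82
eef_pos: [0.5546, -0.3197, 0.0823]
tool_rot: [-0.001, 0.006, 1.0, 0.001]
contact_force: [-6.7, 3.6, 7.4]
gripper_width: 0.165
grasp_force: 56.3
```

```bash
python3 - <<'E'
from h import *
o=bot.get_obs(); print(o['torque'],o['contact_force'])
goal(.555,-.319,.079,-90)
E
```

```text
[ 0.77494074  1.4512131  -1.49255559] [-6.68434667  3.56670714  7.40523597]
shift [-0.4  0.7  3.3] az -0.7 cur yaw 89.3 tilt [-0.0025  0.0012] q7 1.96 w 0.165 t 9.8167
```

The moment jumped to about 1.5 N m, so the knob has reached its stop. I'll release and check.

step_arm(
  increments=[
    [[0,0,0,0,0,0,0],[0,0,0,0,0,0,0],[0,0,0,0,0,0,0],[0,0,0,-30,0,0,0],[0,0,0,-70,0,0,0],[0.5,0,0,-110,0,0,0],[1,0,0,-140,0,0,0],[1,0,0,-140,0,0,0]],
  ],
)

```text
t: 10.48
eef_pos: [0.5604, -0.3214, 0.229]
tool_rot: [0.006, 0.004, 1.0, -0.003]
contact_force: [1.2, -0.9, 0.1]
gripper_width: 0.9
grasp_force: 0.0
```

```bash
python3 - <<'E'
from h import *
W=cam('wrist'); T=cam('top'); u=proj(W,[.555,-.319,.06]).astype(int)
A=np.zeros((400,800,3),np.uint8)
A[:,:400]=cv2.resize(W['image'][u[1]-80:u[1]+80,u[0]-80:u[0]+80],(400,400)); v=proj(T,[.542,.334,.075]).astype(int); A[:,400:]=cv2.resize(T['image'][v[1]-25:v[1]+25,v[0]-25:v[0]+25],(400,400),interpolation=cv2.INTER_CUBIC)
cv2.imwrite('pics/kn2.png',A[:,:,::-1])
g=W['image'][u[1]-80:u[1]+80,u[0]-80:u[0]+80].min(2); n,l,st,ce=cv2.connectedComponentsWithStats((g>150).astype(np.uint8))
for i in range(1,n):
    if st[i,4]>25:
        q=np.array([ray(W,a[::-1]+u-80,.087 )[:2]*1000 for a in np.argwhere(l==i)],np.float32); print(cv2.minAreaRect(q))
goal(.45,.064,.2,0)
E
```

```text
((493.92529296875, -317.1793212890625), (13.10859489440918, 1.2655887603759766), 89.62109375)
((494.6679382324219, -300.7862243652344), (13.157270431518555, 2.534011125564575), 89.62059020996094)
((505.8109436035156, -317.93963623046875), (4.516221523284912, 11.284955024719238), 85.58689880371094)
((513.3119506835938, -327.9357604980469), (4.708123683929443, 4.750411033630371), 44.22707748413086)
((541.9916381835938, -319.3785095214844), (4.115800380706787, 22.178939819335938), 86.4698486328125)
shift [110.6 383.1  21.7] az 89.6 cur yaw 89.6 tilt [ 0.0036 -0.002 ] q7 1.97 w 1.0 t 10.5833
```

View pics/kn2.png

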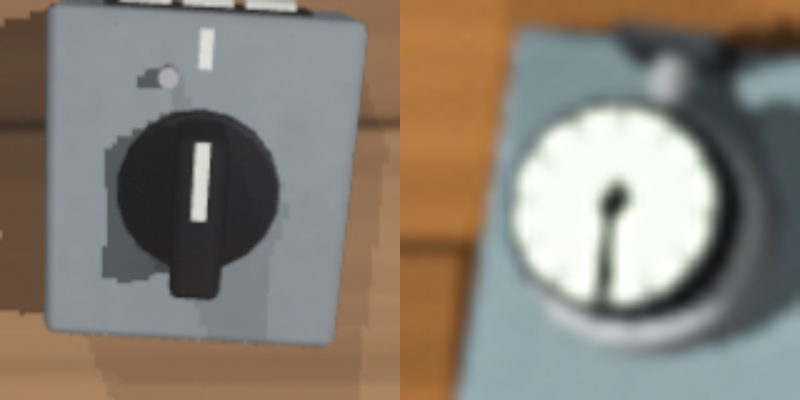

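The knob is at its stop, with its line aligned to the lid line within 1°, and the gauge mark lies under the pointer. Next are the brackets.

step_arm(
  increments=[
    [[1,111,383,20,0,0,70],[1,111,383,20,0,0,70],[1,111,383,20,0,0,70],[1,111,383,20,0,0,70],[1,111,383,20,0,0,70],[1,111,383,20,0,0,70],[1,111,383,20,0,0,70],[1,111,383,20,0,0,70],[1,111,383,20,0,0,70],[1,111,383,20,0,0,70]],
  ],
)

```text
t: 11.42
eef_pos: [0.4516, 0.0512, 0.2003]
tool_rot: [-0.001, 0.549, 0.836, -0.001]
contact_force: [0.8, 0.5, -0.5]
gripper_width: 0.998
grasp_force: 0.0
```

step_arm(
  increments=[
    [[1,0,0,0,0,0,24],[1,0,0,0,0,0,24],[1,0,0,0,0,0,24],[1,0,0,0,0,0,24],[1,0,0,0,0,0,24]],
  ],
)

```text
t: 11.83
eef_pos: [0.4523, 0.0497, 0.2004]
tool_rot: [-0.001, 0.71, 0.705, -0.001]
contact_force: [-0.5, 0.8, 0.6]
gripper_width: 0.999
grasp_force: 0.0
```

```bash
cat >> h.py <<'E'
def gblobs(c,z=.01):
    hsv=cv2.cvtColor(c['image'],cv2.COLOR_RGB2HSV); m=cv2.inRange(hsv,(55,40,20),(92,255,255)); m=cv2.morphologyEx(m,cv2.MORPH_CLOSE,np.ones((5,5)))
    n,l,st,_=cv2.connectedComponentsWithStats(m)
    for i in range(1,n):
        if st[i,4]>(1000 if c['image'].shape[0]<0 else 100):
            p=np.argwhere(l==i)[:,::-1]; q=np.array([ray(c,a,z)[:2]*1000 for a in p],np.float32); r=cv2.minAreaRect(q)
            d=cv2.approxPolyDP(cv2.convexHull(q),5,True)[:,0]
            print('blob',len(p),st[i,:4].tolist(),np.round(r[0],1),np.round(r[1],1),round(r[2],1),'poly',d.round().tolist())
E
python3 - <<'E'
from h import *
W=cam('wrist'); save(W,'w4'); np.savez('w4.npz',**W); gblobs(W); print('bracket top est',proj(W,[.445,.064,.044]))
print('hinge',proj(W,[.5837,-.187,.04]))
goal(.445,.064,.034,-4)
print('top');gblobs(cam('top'))
E
```

```text
blob 4624 [268, 167, 103, 56] [444.5  65.1] [42.5 82.5] 85.6 poly [[486.0, 82.0], [408.0, 89.0], [402.0, 52.0], [483.0, 44.0]]
bracket top est [318.170521   207.30092731]
hinge [468.83224391 465.84091349]
shift [ 14.4  -7.2 166.5] az 3.7 cur yaw -0.3 tilt [-0.0022 -0.0007] q7 -0.24 w 1.002 t 11.8833
top
blob 161 [99, 256, 17, 14] [474.3 485.6] [40.5 23.2] 67.7 poly [[490.0, 501.0], [471.0, 504.0], [459.0, 472.0], [478.0, 467.0]]
blob 567 [165, 280, 33, 36] [393.2 305.1] [40.3 82.8] 54.0 poly [[434.0, 295.0], [372.0, 342.0], [351.0, 317.0], [411.0, 267.0]]
```

View pics/w4.png

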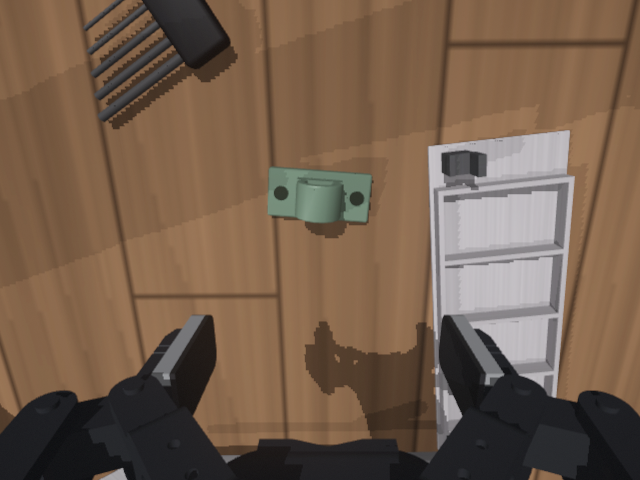

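The wrist view shows the bracket's holes at (281,193) and (357,199), and the tray's top corners at (429,147) and (570,130), with its four empty bays below.

```bash
python3 - <<'E'
from h import *
W=dict(np.load('w4.npz'))
a,b=ray(W,(281,193),.01),ray(W,(357,199),.01); d=b-a; print('br',(a+b)/2,np.degrees(np.arctan2(d[1],d[0])))
P=lambda u,z:ray(W,u,z)[:2]*1000
print('plate',P((429,147),.004),P((570,130),.004)); print('bay4 outer wall top',P((435,188),.019),P((573,178),.019)); 
print('wall 3/4',P((444,262),.019),P((564,251),.019),'wall 2/3',P((445,318),.019),P((558,310),.019))
y=np.radians(6.3)
for s in (6.3,5.5,7):
  y=np.radians(s);R=np.array([[np.cos(y),-np.sin(y)],[np.sin(y),np.cos(y)]])
  e=R[:,0]; 
  for nm,l,loc in(('plate',[P((429,147),.004),P((570,130),.004)],[[-56,156],[56,156]]),('wall',[P((444,262),.019),P((564,251),.019)],[[-53,60],[53,60]])):
    print(s,nm,[ (np.array(w)-R@q).round(1).tolist() for w,q in zip(l,loc)])
E
```

```text
br [0.44491055 0.06555241 0.01      ] -4.884873274929283
plate [533.15278377 103.56645402] [643.24312156 115.99053134]
bay4 outer wall top [536.47164107  73.2569874 ] [643.40201147  80.52448715]
wall 3/4 [548.98450423  10.85198008] [647.42988447  20.12525252] wall 2/3 [554.45495178 -41.85158479] [652.17652969 -34.43562719]
6.3 plate [[605.9, -45.3], [604.7, -45.2]]
6.3 wall [[608.2, -43.0], [601.3, -45.3]]
5.5 plate [[603.8, -46.3], [602.5, -44.7]]
5.5 wall [[607.5, -43.8], [600.4, -44.7]]
7 plate [[607.7, -44.4], [606.7, -45.7]]
7 wall [[608.9, -42.2], [602.1, -45.9]]
```

step_arm(
  increments=[
    [[1,16,-7,30,0,0,4],[1,16,-7,70,0,0,4],[1,16,-7,110,0,0,4],[1,16,-7,140,0,0,4],[1,16,-7,160,0,0,4],[1,16,-7,166,0,0,4],[1,16,-7,166,0,0,4]],
  ],
)

```text
t: 12.52
eef_pos: [0.4451, 0.0654, 0.0342]
tool_rot: [-0.001, 0.733, 0.68, -0.002]
contact_force: [0.2, -0.9, 1.0]
gripper_width: 1.0
grasp_force: 0.0
```

step_arm(
  increments=[
    [[-1,0,0,0,0,0,0],[-1,0,0,0,0,0,0],[-1,0,0,0,0,0,0],[-1,0,0,0,0,0,0],[-1,0,0,0,0,0,0],[-1,0,0,0,0,0,0],[-1,0,0,0,0,0,0]],
  ],
  force=60,
)

```text
t: 13.1
eef_pos: [0.4471, 0.066, 0.0369]
tool_rot: [0.0, 0.734, 0.68, 0.001]
contact_force: [-1.7, -0.8, 9.3]
gripper_width: 0.417
grasp_force: 60.0
```

step_arm(
  increments=[
    [[-1,0,0,-30,0,0,0],[-1,0,0,-60,0,0,0],[-1,0,0,-80,0,0,0],[-1,0,0,-80,0,0,0]],
  ],
)

```text
t: 13.43
eef_pos: [0.449, 0.0664, 0.1197]
tool_rot: [0.002, 0.734, 0.68, 0.003]
contact_force: [1.2, 0.3, -1.1]
gripper_width: 0.409
grasp_force: 60.8
```

```bash
python3 - <<'E'
from h import *
goal(.594,.0445,.11,6.2)
E
```

```text
shift [-10.8 146.2  10.7] az -10.6 cur yaw -4.4 tilt [0.0074 0.0022] q7 -0.35 w 0.409 t 13.4333
```

step_arm(
  increments=[
    [[-1,-11,146,10,0,0,-10.6],[-1,-11,146,10,0,0,-10.6],[-1,-11,146,10,0,0,-10.6],[-1,-11,146,10,0,0,-10.6],[-1,-11,146,10,0,0,-10.6],[-1,-11,146,10,0,0,-10.6],[-1,-11,146,10,0,0,-10.6]],
  ],
)

```text
t: 14.02
eef_pos: [0.5897, 0.0438, 0.1048]
tool_rot: [-0.001, 0.668, 0.745, -0.001]
contact_force: [0.2, 0.6, -0.8]
gripper_width: 0.414
grasp_force: 60.8
```

```bash
python3 - <<'E'
from h import *
goal(.594,.0445,.044,6.2); print(bot.get_obs()['grasp_force'])
W=cam('wrist'); save(W,'w5')
E
```

```text
shift [ 0.3  4.4 60.8] az 0.0 cur yaw 6.2 tilt [-0.0023 -0.0001] q7 -0.07 w 0.414 t 14.0167
60.75397253036499
```

View pics/w5.png

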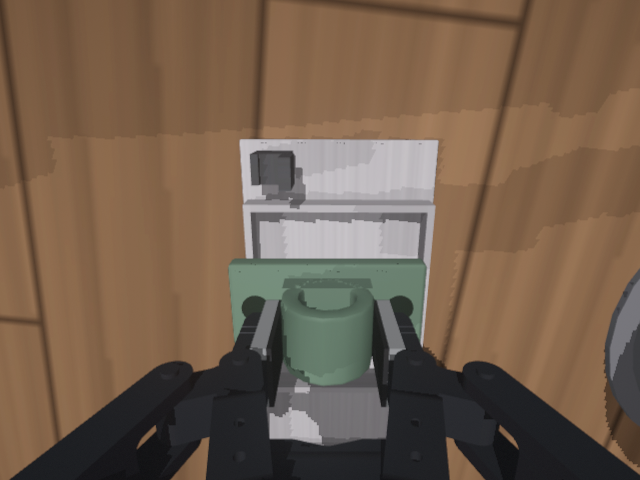

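The bracket is held square to the bay, which sits about 5 mm further out (+tool y). I'll lower it.

step_arm(
  increments=[
    [[-1,0,5,0,0,0,0],[-1,0,5,0,0,0,0],[-1,0,5,25,0,0,0],[-1,0,5,45,0,0,0],[-1,0,5,57,0,0,0],[-1,0,5,63,0,0,0],[-1,0,5,63,0,0,0]],
  ],
)

```text
t: 14.65
eef_pos: [0.5953, 0.0443, 0.042]
tool_rot: [-0.001, 0.668, 0.745, -0.001]
contact_force: [0.5, -0.2, -1.4]
gripper_width: 0.407
grasp_force: 66.5
```

step_arm(
  increments=[
    [[-1,0,0,1,0,0,0],[-1,0,0,1,0,0,0],[0.2,0,0,1,0,0,0],[0.2,0,0,1,0,0,0],[0.2,0,0,1,0,0,0],[0.2,0,0,-30,0,0,0],[0.5,0,0,-70,0,0,0],[1,0,0,-110,0,0,0],[1,0,0,-150,0,0,0],[1,0,0,-150,0,0,0]],
  ],
)

```text
t: 15.48
eef_pos: [0.6009, 0.0447, 0.2015]
tool_rot: [0.004, 0.668, 0.744, 0.006]
contact_force: [1.1, -0.0, -0.8]
gripper_width: 1.0
grasp_force: 0.0
```

```bash
python3 - <<'E'
from h import *
W=cam('wrist'); gblobs(W,.014); T=cam('top');gblobs(T);print('S'); gblobs(cam('scene'))
goal(.41,.29,.2,-38)
E
```

```text
blob 4522 [268, 191, 102, 53] [596.3  42.9] [81.9 44.1] 6.4 poly [[638.0, 31.0], [633.0, 69.0], [554.0, 58.0], [558.0, 22.0], [606.0, 22.0]]
blob 164 [99, 256, 18, 14] [474.3 485.5] [40.6 23.2] 67.7 poly [[490.0, 501.0], [471.0, 504.0], [459.0, 470.0], [476.0, 464.0]]
blob 568 [165, 280, 33, 36] [393.2 305.1] [40.3 82.9] 54.0 poly [[434.0, 295.0], [372.0, 342.0], [351.0, 317.0], [411.0, 267.0]]
S
blob 463 [293, 258, 33, 26] [597.8  41.3] [82.9 50.4] 5.9 poly [[640.0, 35.0], [634.0, 69.0], [556.0, 58.0], [559.0, 25.0], [582.0, 16.0]]
blob 485 [412, 307, 32, 19] [393.8 306.1] [48.  79.4] 55.1 poly [[438.0, 302.0], [374.0, 347.0], [354.0, 318.0], [375.0, 290.0], [416.0, 273.0]]
blob 138 [437, 385, 11, 16] [475.3 487. ] [37.3 21. ] 66.4 poly [[491.0, 499.0], [473.0, 506.0], [460.0, 475.0], [476.0, 469.0]]
shift [ 264.5 -158.4   -7. ] az 44.2 cur yaw 6.2 tilt [0.0011 0.0003] q7 -0.07 w 1.0 t 15.6333
```

step_arm(
  increments=[
    [[1,278,-172,0,0,0,42],[1,278,-172,0,0,0,42],[1,278,-172,0,0,0,42],[1,278,-172,0,0,0,42],[1,278,-172,0,0,0,42],[1,278,-172,0,0,0,42],[1,278,-172,0,0,0,42],[1,278,-172,0,0,0,42],[1,278,-172,0,0,0,42],[1,278,-172,0,0,0,42]],
  ],
)

```text
t: 16.47
eef_pos: [0.3914, 0.3046, 0.1911]
tool_rot: [-0.0, 0.888, 0.459, -0.002]
contact_force: [0.5, 0.7, -0.8]
gripper_width: 1.0
grasp_force: 0.0
```

```bash
python3 - <<'E'
from h import *
W=cam('wrist'); save(W,'w6'); gblobs(W)
hsv=cv2.cvtColor(W['image'],cv2.COLOR_RGB2HSV); m=cv2.inRange(hsv,(55,40,20),(92,255,255))
cs,h=cv2.findContours(m,cv2.RETR_CCOMP,cv2.CHAIN_APPROX_NONE); C=[]
for c,k in zip(cs,h[0]):
    if k[3]>=0 and cv2.contourArea(c)>40:
        M=cv2.moments(c); u=(M['m10']/M['m00'],M['m01']/M['m00']); p=ray(W,u,.01); C.append(p); print('hole',np.round(u),p.round(4),cv2.contourArea(c))
goal(.394,.306,.034,-37)
E
```

```text
blob 4050 [276, 188, 103, 54] [391.9 306.3] [43.9 82.1] 54.8 poly [[437.0, 300.0], [372.0, 347.0], [351.0, 319.0], [377.0, 290.0], [415.0, 269.0]]
hole [322. 218.] [0.387  0.3069 0.01  ] 352.5
hole [370. 195.] [0.4291 0.3    0.01  ] 48.0
hole [335. 194.] [0.4072 0.3167 0.01  ] 68.0
shift [  3.7  -1.4 157.3] az 1.5 cur yaw -35.5 tilt [-0.0022 -0.0018] q7 -1.4 w 1.002 t 16.5167
```

View pics/w6.png

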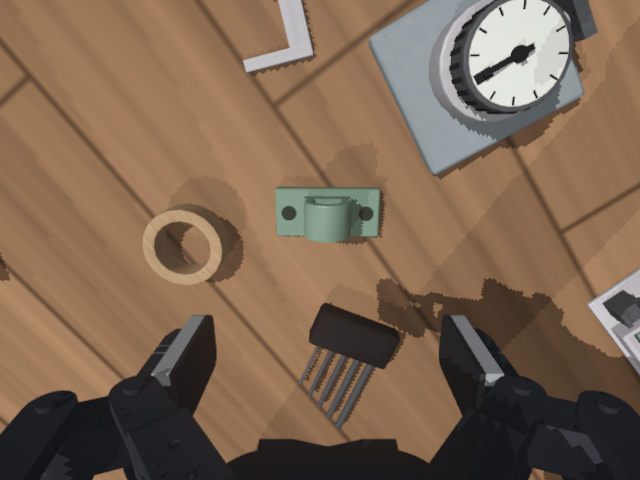

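The wrist view shows the bracket's holes at (289,213) and (366,214), clear of the tape and the hex keys, and the gauge mark under the pointer.

```bash
python3 - <<'E'
from h import *
W=cam('wrist'); a,b=ray(W,(289,213),.01),ray(W,(366,214),.01); d=b-a; c=(a+b)/2; y=np.degrees(np.arctan2(d[1],d[0])); print(c,y); goal(c[0],c[1],.034,y)
E
```

```text
[0.39505926 0.30465599 0.01      ] -36.218061181985284
shift [  3.6  -1.7 157.4] az 0.5 cur yaw -35.7 tilt [-0.0015 -0.0021] q7 -1.4 w 1.001 t 16.5667
```

step_arm(
  increments=[
    [[1,3,-2,40,0,0,0.5],[1,3,-2,80,0,0,0.5],[1,3,-2,115,0,0,0.5],[1,3,-2,140,0,0,0.5],[1,3,-2,154,0,0,0.5],[1,3,-2,157,0,0,0.5],[1,3,-2,157,0,0,0.5]],
  ],
)

```text
t: 17.15
eef_pos: [0.3955, 0.3033, 0.0345]
tool_rot: [0.001, 0.893, 0.451, -0.001]
contact_force: [-0.0, -0.0, 0.6]
gripper_width: 1.0
grasp_force: 0.0
```

step_arm(
  increments=[
    [[-1,0,0,0,0,0,0],[-1,0,0,0,0,0,0],[-1,0,0,0,0,0,0],[-1,0,0,0,0,0,0],[-1,0,0,0,0,0,0],[-1,0,0,0,0,0,0],[-1,0,0,0,0,0,0]],
  ],
  force=60,
)

```text
t: 17.73
eef_pos: [0.3956, 0.3062, 0.0369]
tool_rot: [-0.0, 0.892, 0.452, 0.001]
contact_force: [-0.3, -0.2, 6.6]
gripper_width: 0.409
grasp_force: 61.2
```

step_arm(
  increments=[
    [[-1,0,0,-30,0,0,0],[-1,0,0,-70,0,0,0],[-1,0,0,-110,0,0,0],[-1,0,0,-130,0,0,0],[-1,0,0,-130,0,0,0]],
  ],
)

```text
t: 18.15
eef_pos: [0.3974, 0.3076, 0.1709]
tool_rot: [-0.001, 0.892, 0.452, 0.005]
contact_force: [0.4, 1.0, -1.6]
gripper_width: 0.413
grasp_force: 60.5
```

```bash
python3 - <<'E'
from h import *
goal(.6007,-.0152,.16,6.2)
E
```

```text
shift [-140.   354.9   10.1] az -42.5 cur yaw -36.3 tilt [0.0069 0.0068] q7 -1.41 w 0.413 t 18.15
```

step_arm(
  increments=[
    [[-1,-140,355,8,0,0,-42.5],[-1,-140,355,8,0,0,-42.5],[-1,-140,355,8,0,0,-42.5],[-1,-140,355,8,0,0,-42.5],[-1,-140,355,8,0,0,-42.5],[-1,-140,355,8,0,0,-42.5],[-1,-140,355,8,0,0,-42.5],[-1,-140,355,8,0,0,-42.5],[-1,-140,355,8,0,0,-42.5],[-1,-140,355,8,0,0,-42.5]],
  ],
)

```text
t: 18.98
eef_pos: [0.599, -0.0212, 0.1567]
tool_rot: [0.0, 0.668, 0.744, -0.001]
contact_force: [0.2, 0.1, -1.5]
gripper_width: 0.412
grasp_force: 60.5
```

```bash
python3 - <<'E'
from h import *
goal(.602,-.0152,.041,6.2); print(bot.get_obs()['grasp_force'],bot.get_obs()['eef_pos']); gblobs(cam('top'))
E
```

```text
shift [  5.8   3.7 115.7] az -0.1 cur yaw 6.1 tilt [-0.0007 -0.0012] q7 0.04 w 0.412 t 18.9833
60.515581369400024 [ 0.5990369  -0.02120528  0.15667716]
blob 533 [283, 199, 19, 34] [595.8  43.5] [81.7 40.4] 6.3 poly [[636.0, 29.0], [633.0, 66.0], [553.0, 55.0], [559.0, 21.0]]
blob 163 [99, 256, 18, 14] [474.3 485.5] [40.6 23.2] 67.7 poly [[490.0, 501.0], [471.0, 504.0], [459.0, 470.0], [478.0, 467.0]]
```

step_arm(
  increments=[
    [[-1,6,4,30,0,0,0],[-1,6,4,60,0,0,0],[-1,6,4,80,0,0,0],[-1,6,4,80,0,0,0]],
  ],
)

```text
t: 19.37
eef_pos: [0.5976, -0.0106, 0.0724]
tool_rot: [-0.003, 0.667, 0.745, -0.003]
contact_force: [-1.9, -0.6, -1.2]
gripper_width: 0.41
grasp_force: 60.5
```

```bash
python3 - <<'E'
from h import *
goal(.602,-.0152,.041,6.2)
E
```

```text
shift [-5.1  4.2 31.4] az 0.1 cur yaw 6.3 tilt [-0.0096 -0.0003] q7 0.02 w 0.41 t 19.3667
```

step_arm(
  increments=[
    [[-1,0,0,0,0,0,0],[-1,0,0,0,0,0,0],[-1,0,0,0,0,0,0],[-1,0,0,0,0,0,0]],
  ],
)

```text
t: 19.7
eef_pos: [0.6028, -0.0109, 0.0793]
tool_rot: [0.001, 0.668, 0.744, 0.001]
contact_force: [0.2, -0.5, -1.2]
gripper_width: 0.413
grasp_force: 60.5
```

```bash
python3 - <<'E'
from h import *
goal(.602,-.0152,.041,6.2)
E
```

```text
shift [-4.2 -1.4 38.3] az 0.0 cur yaw 6.2 tilt [0.0028 0.0002] q7 0.03 w 0.413 t 19.7
```

step_arm(
  increments=[
    [[-1,-4,-1,0,0,0,0],[-1,-4,-1,10,0,0,0],[-1,-4,-1,22,0,0,0],[-1,-4,-1,32,0,0,0],[-1,-4,-1,38,0,0,0],[-1,-4,-1,38,0,0,0],[-1,-4,-1,38,0,0,0]],
  ],
)

```text
t: 20.28
eef_pos: [0.6002, -0.0151, 0.0405]
tool_rot: [-0.001, 0.668, 0.744, -0.001]
contact_force: [-9.6, -0.4, 20.5]
gripper_width: 0.409
grasp_force: 64.2
```

step_arm(
  increments=[
    [[0.2,0,0,-1,0,0,0],[0.2,0,0,-1,0,0,0],[0.2,0,0,-1,0,0,0],[0.2,0,0,-25,0,0,0],[0.2,0,0,-55,0,0,0],[0.2,0,0,-90,0,0,0],[1,0,0,-130,0,0,0],[1,0,0,-160,0,0,0],[1,0,0,-160,0,0,0]],
  ],
)

```text
t: 21.03
eef_pos: [0.6051, -0.015, 0.2061]
tool_rot: [0.004, 0.668, 0.744, 0.004]
contact_force: [-0.1, 0.1, 0.9]
gripper_width: 0.985
grasp_force: 0.0
```

```bash
python3 - <<'E'
from h import *
W=cam('wrist'); save(W,'w7'); gblobs(W,.014)
goal(.445,-.19,.2,80)
E
```

```text
blob 4904 [269, 115, 106, 51] [596.   44.2] [81.9 38.1] 6.3 poly [[639.0, 31.0], [634.0, 67.0], [554.0, 58.0], [559.0, 21.0]]
blob 4444 [269, 190, 100, 52] [599.8 -16.9] [82.  43.8] 6.2 poly [[642.0, -27.0], [637.0, 9.0], [557.0, -1.0], [561.0, -38.0], [608.0, -38.0]]
shift [-156.8 -176.7    1.8] az -73.8 cur yaw 6.2 tilt [0.0069 0.0005] q7 0.03 w 0.999 t 21.0833
```

View pics/w7.png

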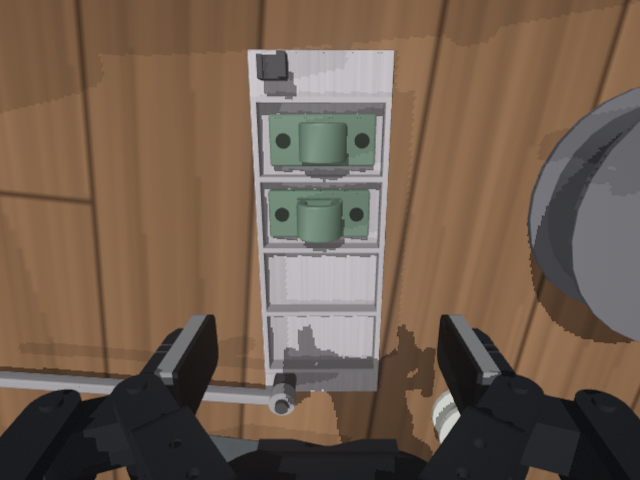

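Both brackets lie flat in bays 3 and 4. Next is the keeper.

step_arm(
  increments=[
    [[1,-157,-177,0,0,0,-70],[1,-157,-177,0,0,0,-70],[1,-157,-177,0,0,0,-70],[1,-157,-177,0,0,0,-70],[1,-157,-177,0,0,0,-70],[1,-157,-177,0,0,0,-70],[1,-157,-177,0,0,0,-70],[1,-157,-177,0,0,0,-70],[1,-157,-177,0,0,0,-70],[1,-157,-177,0,0,0,-70]],
  ],
)

```text
t: 21.92
eef_pos: [0.4414, -0.1903, 0.1981]
tool_rot: [-0.001, 0.117, 0.993, 0.0]
contact_force: [-0.1, 0.1, 0.6]
gripper_width: 0.999
grasp_force: 0.0
```

step_arm(
  increments=[
    [[1,0,0,0,0,0,-14],[1,0,0,0,0,0,-14],[1,0,0,0,0,0,-14],[1,0,0,0,0,0,-14],[1,0,0,0,0,0,-14]],
  ],
)

```text
t: 22.33
eef_pos: [0.4419, -0.1902, 0.1989]
tool_rot: [-0.001, -0.0, 1.0, 0.0]
contact_force: [-0.1, 0.8, 0.2]
gripper_width: 1.004
grasp_force: 0.0
```

```bash
python3 - <<'E'
from h import *
W=cam('wrist'); u=proj(W,[.4437,-.19,.09]); print(u)
x,y=u.astype(int); m=np.zeros((480,640),np.uint8); m[y-40:y+40,x-40:x+40]=(W['image'].max(2)<50)[y-40:y+40,x-40:x+40]
n,l,st,ce=cv2.connectedComponentsWithStats(m); i=1+np.argmax(st[1:,4]); print(st[i],ce[i]); 
cv2.imwrite('pics/h8.png',cv2.resize(W['image'][max(0,y-80):y+80,x-80:x+80],(480,480))[:,:,::-1])
goal(.4437,-.19,.075,90); gblobs(W,.014)
E
```

```text
[328.36420804 251.21667365]
[ 313  217   29   47 1024] [326.77539062 240.56542969]
shift [ -1.8   0.2 124.1] az 0.1 cur yaw 90.1 tilt [-0.001   0.0004] q7 1.8 w 1.002 t 22.3833
blob 3035 [550, 334, 64, 68] [585.9  48.7] [73.  59.2] 6.1 poly [[606.0, 81.0], [550.0, 55.0], [553.0, 16.0], [616.0, 22.0], [623.0, 49.0]]
blob 1077 [496, 340, 48, 48] [582.6 -11.3] [61.2 34.3] 17.8 poly [[607.0, 14.0], [556.0, -3.0], [559.0, -37.0], [593.0, -11.0]]
```

View pics/h8.png

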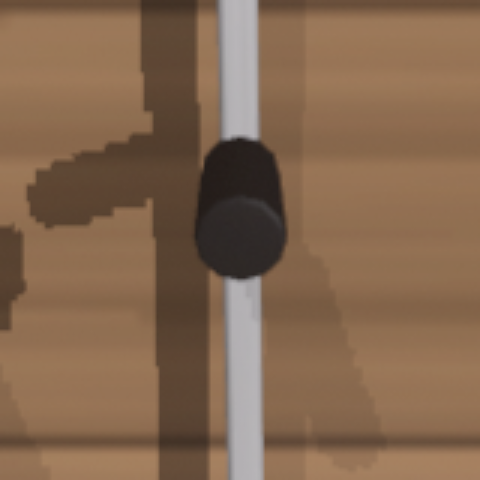

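The post's top is centred at about (328,250), where predicted. I'll descend and grip.

step_arm(
  increments=[
    [[1,-2,0,30,0,0,0],[1,-2,0,60,0,0,0],[1,-2,0,90,0,0,0],[1,-2,0,115,0,0,0],[0,-2,0,124,0,0,0],[0,-2,0,124,0,0,0],[-1,-2,0,124,0,0,0],[-1,-2,0,124,0,0,0],[-1,-2,0,124,0,0,0],[-1,-2,0,124,0,0,0]],
  ],
  force=40,
)

```text
t: 23.22
eef_pos: [0.4454, -0.1906, 0.0772]
tool_rot: [0.001, -0.002, 1.0, -0.0]
contact_force: [-1.3, -0.3, 5.3]
gripper_width: 0.223
grasp_force: 38.8
```

step_arm(
  increments=[
    [[-1,0,0,0,0,0,0],[-1,0,0,0,0,0,0]],
  ],
)

```text
t: 23.38
eef_pos: [0.4454, -0.1907, 0.0772]
tool_rot: [0.001, -0.002, 1.0, -0.0]
contact_force: [-0.7, 0.5, 5.2]
gripper_width: 0.222
grasp_force: 38.8
```

step_arm(
  increments=[
    [[-1,-0.5,12.2,0,0,0,5],[-1,-2.1,24.3,0,0,0,10],[-1,-4.8,36.2,0,0,0,15],[-1,-8.4,47.9,0,0,0,20],[-1,-8.4,47.9,0,0,0,20]],
  ],
)

```text
t: 23.8
eef_pos: [0.4536, -0.1404, 0.0772]
tool_rot: [0.001, 0.173, 0.985, 0.0]
contact_force: [-3.0, 0.8, 8.2]
gripper_width: 0.219
grasp_force: 39.9
```

step_arm(
  increments=[
    [[-1,-0.5,12.2,0,0,0,5],[-1,-2.1,24.3,0,0,0,10],[-1,-4.8,36.2,0,0,0,15],[-1,-8.4,47.9,0,0,0,20],[-1,-13.1,59.2,0,0,0,25],[-1,-18.8,70,0,0,0,30],[-1,-18.8,70,0,0,0,30]],
  ],
)

```text
t: 24.38
eef_pos: [0.4956, -0.0807, 0.0772]
tool_rot: [0.001, 0.422, 0.906, 0.001]
contact_force: [-4.3, 3.1, 11.5]
gripper_width: 0.22
grasp_force: 40.8
```

step_arm(
  increments=[
    [[-1,-0.5,12.2,0,0,0,5],[-1,-2.1,24.3,0,0,0,10],[-1,-4.8,36.2,0,0,0,15],[-1,-8.4,47.9,0,0,0,20],[-1,-13.1,59.2,0,0,0,25],[-1,-13.1,59.2,0,0,0,25]],
  ],
)

```text
t: 24.88
eef_pos: [0.5502, -0.0528, 0.0772]
tool_rot: [0.001, 0.608, 0.794, 0.002]
contact_force: [-0.2, 4.5, 7.9]
gripper_width: 0.222
grasp_force: 40.5
```

```bash
python3 - <<'E'
from h import *
o=bot.get_obs(); d=o['eef_pos'][:2]-[.5836,-.1883]; print(np.degrees(np.arctan2(d[1],d[0])),np.hypot(*d),o['contact_force'])
goal(.5686,-.0493,.077,6.2)
E
```

```text
103.83462669361614 0.13954169575040556 [-0.17142137  4.47363839  7.87860336]
shift [-1.4 18.6  0.3] az 8.9 cur yaw 15.1 tilt [0.0036 0.0015] q7 0.38 w 0.222 t 24.8833
```

Another 7.6° to go, plus a little extra to press it into the catch.

step_arm(
  increments=[
    [[-1,-0.3,7,0,0,0,3],[-1,-0.7,14,0,0,0,6],[-1,-1.2,18,0,0,0,8],[-1,-1.4,20,0,0,0,8],[-1,-1.4,20,0,0,0,8]],
  ],
)

```text
t: 25.3
eef_pos: [0.5686, -0.0495, 0.0773]
tool_rot: [0.001, 0.66, 0.751, 0.002]
contact_force: [1.0, 3.9, 6.1]
gripper_width: 0.219
grasp_force: 40.3
```

```bash
python3 - <<'E'
from h import *
o=bot.get_obs(); d=o['eef_pos'][:2]-[.5836,-.1883]; print(np.degrees(np.arctan2(d[1],d[0])),np.hypot(*d),o['contact_force'])
E
```

```text
96.15434645656052 0.13963019708730454 [1.01439699 3.86795866 6.10012735]
```

step_arm(
  increments=[
    [[-1,0,2,0,0,0,0.5],[-1,0,4,0,0,0,1],[-1,0,4,0,0,0,1],[-1,0,4,0,0,0,1]],
  ],
)

```text
t: 25.63
eef_pos: [0.5695, -0.0494, 0.0772]
tool_rot: [-0.002, 0.667, 0.745, -0.0]
contact_force: [-9.1, 2.9, 15.5]
gripper_width: 0.217
grasp_force: 41.3
```

```bash
python3 - <<'E'
from h import *
o=bot.get_obs(); d=o['eef_pos'][:2]-[.5836,-.1883]; print(np.degrees(np.arctan2(d[1],d[0])),np.hypot(*d),o['contact_force'])
E
```

```text
95.79753799855806 0.13963500619614347 [-9.11706994  2.86650598 15.54280959]
```

The force rose by about 10 N with almost no movement, so the bar is seated. I'll release and check.

step_arm(
  increments=[
    [[0.2,0,0,0,0,0,0],[0.2,0,0,0,0,0,0],[0.2,0,0,0,0,0,0],[0.2,0,0,-25,0,0,0],[0.2,0,0,-60,0,0,0],[0.2,0,0,-100,0,0,0],[1,0,0,-140,0,0,0],[1,0,0,-170,0,0,0],[1,0,0,-170,0,0,0],[1,0,0,-170,0,0,0]],
  ],
)

```text
t: 26.47
eef_pos: [0.5724, -0.0505, 0.2478]
tool_rot: [0.002, 0.668, 0.745, 0.002]
contact_force: [-0.1, -0.1, -0.4]
gripper_width: 1.002
grasp_force: 0.0
```

```bash
python3 - <<'E'
from h import *
W=cam('wrist'); save(W,'w9'); gblobs(W,.014); u=proj(W,[.569,-.049,.09]); print(u)
print('catch',proj(W,[.6836-.1,0.1,.03]), bot.get_obs()['contact_force'])
E
```

```text
blob 3115 [331, 76, 84, 47] [601.4  44.9] [70.7 37.3] 6.3 poly [[634.0, 67.0], [575.0, 61.0], [570.0, 24.0], [638.0, 30.0]]
blob 2997 [330, 147, 77, 44] [606.  -14.3] [68.4 38.8] 6.3 poly [[641.0, -29.0], [636.0, 8.0], [571.0, 0.0], [575.0, -36.0]]
[322.533899   223.26583196]
catch [362.08082084  21.04212893] [-0.40747942 -0.59874316 -0.31790054]
```

View pics/w9.png

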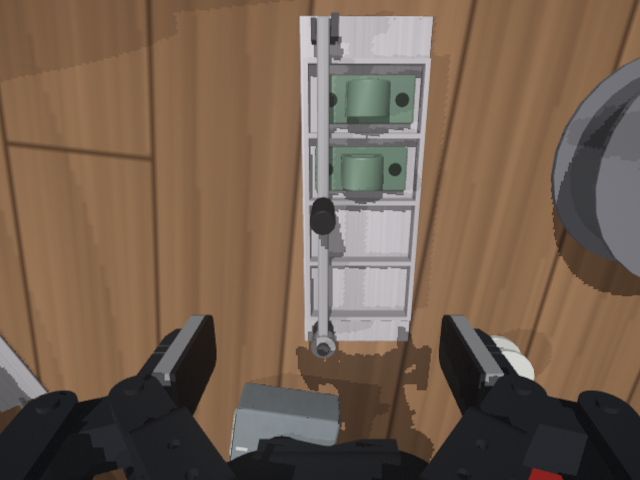

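The bar lies in its catch at (325,30), over both brackets' front feet, with the handle at (322,215). All steps are done and the robot is clear, so I'll hand in.

```bash
python3 - <<'E'
from station import bot
print(bot.hand_in())
E
```

```text
the job is handed in; nothing more can be done
None
```

The job is handed in: bezel zeroed to within about 1–2° of the pointer, counter knob at its zero stop, both brackets on the bench flat in bays 3 and 4, and the keeper bar shut in its catch; no verdict came back.

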